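Hang the pastry case door on its hinge pin

TASK

The door of the pastry case is back on its sill but is not hung. Slide it along the sill, towards the hinge, until it comes up against its stop and the hole in its brass knuckle lines up under the hole in the steel one; then thread the copper-knobbed hinge pin from the wooden block down through both knuckles until its knob sits fully home, and let go. Leave the jar, the candle glass and the other two tools in the block standing where they are.

Things in the scene. Friction and masses are not known exactly. Their poses are not given: they have to be found in the camera images.
- case: White pastry case with a flat wooden top, fixed to the counter, 200 mm deep (x), 300 wide (y), 200 high; origin at the centre of its underside. Its front looks to its own +x (away from the robot) and slopes: from a foot at x = +100, z = 30 mm it leans back 30 degrees from vertical to x = +2, z = 200 mm. The top runs from x = -102 to +4 mm.
- case_knuckle: Fixed steel hinge knuckle, a 30 mm cube on the sloping frame near the case's -y side, with a round 12 mm hole right through. Origin on the hole axis at the cube's lower end; z runs up the hole axis, along the slope (30 degrees from vertical, leaning to the case's back), x is square out from the slope, y is the case's y. The slope's surface is at x = -26 mm.
- hole_mouth (a point): Centre of the upper mouth of the steel knuckle's hole (2 mm chamfer), where the pin goes in: 30 mm up the hole axis from case_knuckle's origin. It has the axes of case_knuckle.
- door (a joint): How far the door stands from home along the sill, in m: 0 = home against a hard stop, knuckle holes in line; positive (to 0.048) = slid to the case's +y. It slides stiffly (about 2.5 N) and stays where left. Oak-framed clear door, 200 mm wide, from 8 to 178 mm up the slope, its outer face 12 mm out from the slope.
- door_pull (a point): Middle of the door's dark pull: a bar 14 mm thick, running 70 mm up the slope (35 mm to each side of this point), standing 45 mm out from the slope's surface; 180 mm to the +y of the door's knuckle hole. Push or pull it sideways along the case's y. It has the axes of case_knuckle.
- door_hole (a point): Centre of the upper mouth of the hole in the door's brass knuckle, a 30 mm cube with a 12 mm through hole (2 mm chamfer) along the same slope direction. With the door home it lies on the axis of the steel knuckle's hole, its top 3 mm below the steel knuckle's lower end. It has the axes of case_knuckle.
- pin: Loose hinge pin, about 90 g: steel shaft 10 mm in diameter and 70 mm long, tapered to 5 mm over its lowest 6 mm, below a copper knob 22 mm across and 42 mm long. Origin at the shaft's tip, z towards the knob. At the start it stands upright in a hole of the block, its knob resting on the block's top. Home in the hinge, its tip lies 40 mm below case_knuckle's origin.
- block: Wooden drying block fixed to the counter, 160 mm (x) by 70 mm (y) by 85 mm high; origin at the centre of its underside. Three 12 mm holes 78 mm deep in a row along its x, at -50, 0 and +50 mm; the pin, the stopper and the reamer stand in them, in any order.
- stopper: Loose bottle stopper with a black head 28 mm wide and 38 mm tall, on a 70 mm steel stem like the pin's; origin at the stem's tip, z up. Leave it in its hole.
- reamer: Loose reamer with a pale wooden head 28 mm wide and 40 mm tall on a 70 mm stem; origin at the stem's tip, z up. Leave it in its hole.
- jar: Loose silver jar with a copper lid, 100 mm wide, 204 mm tall, standing in front of the case's sloping door; origin at the centre of its foot.
- candle_glass: Loose blue candle glass, 84 mm wide, 110 mm tall, standing in front of the case's sloping door; origin at the centre of its foot.

How it is judged:
By the outcome, as a careful person would: the job done as asked, in the order asked, and still so for the second after the job is handed in, with the robot touching nothing.
It also fails if it takes over 64 s, if anything falls off the work surface, if the arm or the gripper's body presses on something with over 40 N, if the wrist force passes 120 N, or if a joint passes its speed limit or range.

ROBOT

A 6-joint arm with a two-finger parallel gripper is mounted at the origin on the work surface. World frame = base frame: x ahead of the robot, y to its left, z up, the work surface at z = 0. Lengths are in m, angles in rad, forces in N, time in s.
With the tool pointing down it reaches from about 0.325 to 0.925 m from the base axis. Payload 3.1 kg.
Tool frame: the origin (TCP) lies between the finger pads; the fingertips stand 22 mm ahead of it and the grasp point (between the pads) lies 3 mm ahead of it (manip.tip_extent is the distance from the TCP to the fingertips, in m); z points along the fingers, y is the line along which they close (so a half turn about z gives the same grasp; the last joint's range is limited). The gripper opens to 85 mm and grips with 20 to 120 N. Pads are 22 mm wide; open, the fingers measure 114 mm over their backs; the gripper's body (76 mm by 85 mm) begins 54 mm behind the grasp point. The pads swing forward as they close: fully open they stand 13 mm farther back than shut.
Start: joints at [-1.424, 0.217, 1.613, -0, 1.311, -0.112], TCP at [0.16, -0.604, 0.253] pointing down, gripper open.
Joint ranges: [-2.75, 2.75], [-0.78, 2.1], [0.31, 2.55], [-1.13, 4.27], [0.13, 2.63], [-2.58, 2.58]. Speed limits (rad/s): [2.79, 2.79, 3.14, 3.14, 3.14, 3.14].

INTERFACE

Orientations are given as a unit quaternion [w, x, y, z].
In Python, from workcell import manip gives the robot as it stands.
- The arm moves only by the shell command python3 drive.py 'ROWS' [OPENING] [FORCE]. ROWS is a JSON list that holds a single list of rows (three levels of brackets), with 1 to 8 rows, each of 6 numbers: dx, dy, dz in normalised numbers (1 is 0.8 m), then a rotation vector rx, ry, rz in fractions of the full range, 1 being pi rad; each row shifts and turns the commanded pose from where the row before left it, along the tool's axes as they then stand; what a row does not reach is not made up. A row lasts 1/10 s, in which the tool goes at most 0.05 m and 0.15 rad, less where a joint would pass 70% of its speed; a pose out of reach is approached as far as the arm can. OPENING is the finger opening in m, set as the command begins (- or left out keeps the last). The fingers move at their own pace and stop on an object; FORCE is the grip in N (left out, the last holds). Time passes only in rows, so rows that do not move let the fingers close. It prints the time, the measured TCP pose, the force, the opening and the grip force at its end. Shift and turn numbers lie between -1 and 1, and a call with a number outside is refused. Input that does not fit is refused with a message, and nothing moves.
- manip.read_state(): the state, without advancing time (a new reading comes with each control period).
- manip.capture(name): name is "scene" or "top"; returns the picture (420x560x3 uint8, blue, green, red); there is no depth.
- manip.get_calibration(name): a dict with "intrinsics" (3x3 intrinsics, pixels), "R" (3x3) and "t" (3): a world point X has camera coordinates R X + t. Camera axes: x right, y down, z forward; pixel columns grow to the right and rows downward; lengths in m; the calibration is good to about 2 mm. A picture is of the moment at which its call begins. get_calibration takes no time and is no camera call.
- manip.sign_off(): hands the job in; it is judged then, once.
The state is a dict: "t": time; "qpos": joint angles; "joint_vel": joint speeds; "tau": joint torques, N m; "tcp_pos": TCP position; "tcp_rot": TCP orientation; "ft_force": force on the tool from outside, world axes, zero at the start; "wrist_torque": the same for the moment, N m; "grip_width": finger opening in m; "grip_force": force on a finger pad.
Only numpy, scipy, OpenCV 4.12 (cv2) and the standard library are available. Lean on these libraries where they do the work, as an engineer would, in place of code of your own. Each camera call takes 0.05 s, during which the arm holds its last target. There are 200 camera calls.

## Working session

There is one attempt and no reset: what is moved stays moved. The work goes in short steps, Python scripts to look and compute and a shell command to move; the robot and the scene stay as the last step left them, time stands still between calls to the robot, and variables do not carry over. Pictures are saved under pics/ and viewed, at most 10 in all, crops included, and the job is handed in when it is done.

```bash
ls; mkdir -p pics; python3 - <<'E'
from workcell import manip
import cv2
for n in("scene","top"):
    cv2.imwrite(f"pics/{n}0.png",manip.capture(n)); c=manip.get_calibration(n); print(n,c)
print(manip.read_state())
E
```

```text
drive.py
pics
workcell.py
scene {'intrinsics': array([[400.45351479,   0.        , 277.96669953],
       [  0.        , 400.45351479, 200.53122545],
       [  0.        ,   0.        ,   1.        ]]), 'R': array([[-0.88269355,  0.46991666, -0.00551665],
       [ 0.3811403 ,  0.70896963, -0.5933752 ],
       [-0.27492576, -0.52587108, -0.8049071 ]]), 't': array([ 0.57254373, -0.12815434,  1.08559348])}
top {'intrinsics': array([[481.55996212,   0.        , 267.27111694],
       [  0.        , 481.55996212, 205.02676266],
       [  0.        ,   0.        ,   1.        ]]), 'R': array([[-0.02904284, -0.99933999,  0.02181946],
       [-0.98901202,  0.0255635 , -0.14560814],
       [ 0.14495426, -0.02580859, -0.9891017 ]]), 't': array([-0.042721  ,  0.64549453,  1.03451663])}
{'t': 0.1, 'qpos': array([-1.42420656e+00,  2.17700831e-01,  1.61479764e+00, -2.26247470e-06,
        1.31129361e+00, -1.12196974e-01]), 'joint_vel': array([-0.00158915, -0.00131961, -0.00513672, -0.0016897 ,  0.00090987,
       -0.00141827]), 'tau': array([-5.38178865e-04, -3.98079336e+01, -3.04970419e+01, -1.55672283e-04,
        4.28889369e-03, -1.59318165e-05]), 'tcp_pos': array([ 0.15986305, -0.60349115,  0.25207256]), 'tcp_rot': array([-1.09953151e-03,  9.91639714e-01,  1.29032818e-01, -2.00030456e-05]), 'ft_force': array([ 0.31660625,  0.50982332, -0.18205397]), 'wrist_torque': array([-0.05846385, -0.05720123, -0.00020231]), 'grip_force': 0.0, 'grip_width': 0.08541574120700171}
```

View pics/scene0.png

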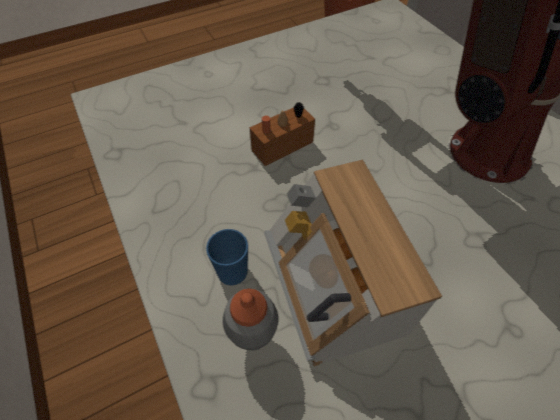

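View pics/top0.png

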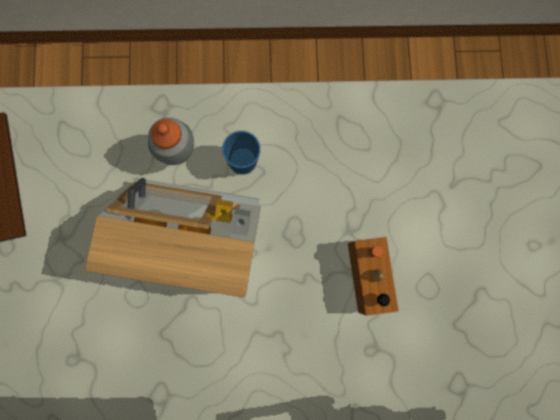

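The scene view shows the copper knob at about (266,122) and the steel and brass knuckles at (301,195) and (297,222). In the top view the knob is at (377,252), the knuckles at (242,220) and (222,211), and the pull at (137,192). I'll enlarge crops to get precise pixels.

```bash
python3 - <<'E'
import cv2,numpy as np
s=cv2.imread("pics/scene0.png");t=cv2.imread("pics/top0.png")
a=cv2.resize(s[90:370,240:450],None,fx=2.14,fy=2.14,interpolation=cv2.INTER_CUBIC)
cv2.imwrite("pics/sc.png",cv2.resize(s[90:365,200:440],(0,0),fx=2.18,fy=2.18,interpolation=cv2.INTER_CUBIC))
cv2.imwrite("pics/tc.png",cv2.resize(t[100:325,80:400],(0,0),fx=2.5,fy=2.5,interpolation=cv2.INTER_CUBIC))
E
```

```text
(no output)
```

View pics/sc.png

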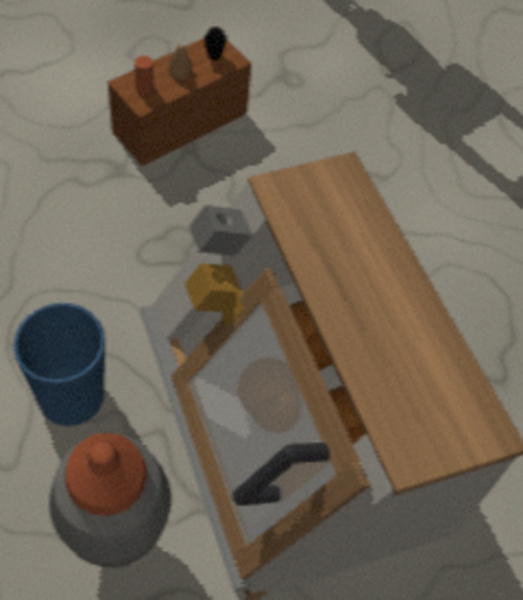

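View pics/tc.png

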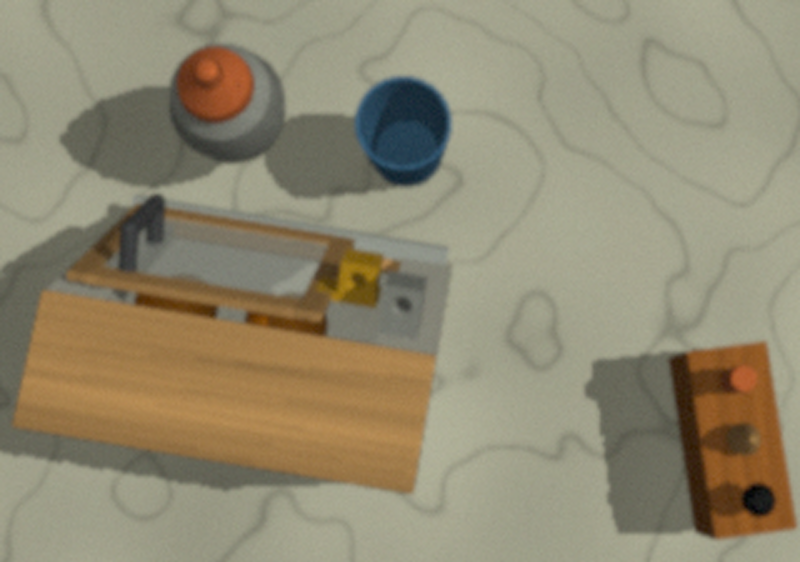

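The crops show the steel hole at scene-crop (223,217) and top-crop (404,304). The copper knob top is at (145,63) and (744,376), and the corners of the case top and block top are clear. I'll fit the poses to both views.

```bash
cat > fit.py <<'E'
from workcell import manip
import numpy as np
from scipy.optimize import least_squares
from scipy.spatial.transform import Rotation as R
cal={n:manip.get_calibration(n) for n in("scene","top")}
def proj(n,X):
    c=cal[n]; p=(c["intrinsics"]@(c["R"]@np.atleast_2d(X).T+c["t"][:,None])).T; return p[:,:2]/p[:,2:]
full={"scene":lambda q:(np.array(q,float)+.5)/2.18-.5+[200,90],"top":lambda q:(np.array(q,float)+.5)/2.5-.5+[80,100]}
def tri(d):
    f=lambda X:np.concatenate([proj(n,X)[0]-q for n,q in d.items()])
    r=least_squares(f,[.5,-.1,.1]); return r.x,np.abs(r.fun).max()
def fitbody(P,obs):
    def f(p):
        X=P@np.array([[np.cos(p[2]),np.sin(p[2]),0],[-np.sin(p[2]),np.cos(p[2]),0],[0,0,1]])+[p[0],p[1],p[3]]
        return np.concatenate([(proj(n,X)-q).ravel() for n,q in obs.items()])
    best=min((least_squares(f,[.5,0,y0,0]) for y0 in(0,1.5,-1.5,3)),key=lambda r:r.cost); return best.x,np.abs(best.fun).max()
E
python3 - <<'E'
from fit import *
np.set_printoptions(precision=4,suppress=True)
P=np.array([[4,150,200],[4,-150,200],[-102,-150,200],[-102,150,200]])/1e3
obs={"top":full["top"]([(45,291),(436,353),(413,491),(14,425)]),"scene":full["scene"]([(396,491),(249,178),(355,153),(521,452)])}
cp,e=fitbody(P,obs);print("case",cp,e)
B=np.array([[80,35,85],[80,-35,85],[-80,-35,85],[-80,35,85]])/1e3
obs={"top":full["top"]([(687,352),(766,343),(795,527),(714,537)]),"scene":full["scene"]([(140,103),(109,83),(220,38),(250,66)])}
bp,e=fitbody(B,obs);print("block",bp,e)
def T(a,b): return tri({"scene":full["scene"](a),"top":full["top"](b)})
Rc=R.from_euler('z',cp[2]); c0=np.array([cp[0],cp[1],cp[3]])
for nm,a,b in [("mouth",(223,217),(404,304)),("knobtop",(145,63),(744,376)),("black",(216,38),(759,498)),("brasshole",(219,282),(361,279)),("pull_lo",(243,490),(152,201)),("pull_hi",(322,453),(127,240)),("lidknob",(103,450),(206,70)),("glassrim",(60,340),(403,122))]:
    X,e=T(a,b); l=Rc.inv().apply(X-c0); 
    s=R.from_euler('y',-30,degrees=True).inv().apply(l-[.100,0,.030])
    print(nm,X,e,"case:",l,"slope x,y,z:",s,"block:",R.from_euler('z',bp[2]).inv().apply(X-[bp[0],bp[1],bp[3]]))
E
```

```text
case [ 0.5787  0.1201 -0.1933 -0.0008] 2.2274183426534364
block [ 0.4813 -0.2867  0.0778  0.0031] 6.228630600971968
mouth [ 0.5922 -0.0056  0.1942] 0.03225357344740587 case: [ 0.0374 -0.1207  0.195 ] slope x,y,z: [ 0.0283 -0.1207  0.1742] block: [0.1324 0.2717 0.1911]
knobtop [ 0.5319 -0.2816  0.1287] 0.4851879197585163 case: [ 0.0313 -0.4033  0.1295] slope x,y,z: [-0.0098 -0.4033  0.1205] block: [0.0508 0.0011 0.1256]
black [ 0.4328 -0.2911  0.1173] 0.11640107247978904 case: [-0.0641 -0.4315  0.1181] slope x,y,z: [-0.0981 -0.4315  0.1583] block: [-0.0487 -0.0006  0.1141]
brasshole [0.6166 0.0304 0.1564] 0.6364503164927555 case: [ 0.0544 -0.0807  0.1572] slope x,y,z: [ 0.0241 -0.0807  0.1329] block: [0.1595 0.3057 0.1532]
pull_lo [0.6898 0.2002 0.1414] 0.4783999212386334 case: [0.0937 0.0999 0.1422] slope x,y,z: [0.0506 0.0999 0.1003] block: [0.2457 0.4692 0.1382]
pull_hi [0.6417 0.2139 0.1909] 3.715559276101203 case: [0.0438 0.1041 0.1917] slope x,y,z: [0.0322 0.1041 0.1682] block: [0.1988 0.4866 0.1878]
lidknob [0.7796 0.1448 0.2038] 0.10786326374653754 case: [0.1924 0.0629 0.2046] slope x,y,z: [0.1674 0.0629 0.105 ] block: [0.3309 0.407  0.2007]
glassrim [ 0.758  -0.0057  0.1143] 0.03538428948604633 case: [ 0.2002 -0.089   0.1152] slope x,y,z: [ 0.1294 -0.089   0.0236] block: [0.2977 0.2587 0.1112]
```

The fit is consistent. The mouth is at (0.592,-0.006,0.194), the pin knob top at (0.532,-0.282,0.127), and the door offset is about 40 mm. First I'll turn the tool to the case's yaw with the fingers shut and rise.

The rows are not in the units I measure in: shifts go in shares of 0.8 m and turns go in shares of pi rad. I convert before sending: -0.04 m / 0.8 = -0.05, -0.03 m / 0.8 = -0.0375, 0.15 rad / 3.1416 = 0.0477.

```bash
cat > go.py <<'E'
# python3 go.py case|block|hinge|world x y z [tilt_deg]: tool-frame shift/turn from the measured pose
import sys,numpy as np
from workcell import manip
from scipy.spatial.transform import Rotation as R
np.set_printoptions(precision=4,suppress=True)
F={"case":([.5787,.1201,0],-.1933),"block":([.4813,-.2867,0],.0778),"world":([0,0,0],0)}
o,yaw=F[sys.argv[1]]; p=np.array(sys.argv[2:5],float); tilt=np.radians(float(sys.argv[5])) if len(sys.argv)>5 else 0
Rf=R.from_euler('z',yaw); X=np.array(o)+Rf.apply(p)
s=manip.read_state(); q=s["tcp_rot"]; Rt=R.from_quat(q[[1,2,3,0]])
G=Rf*R.from_euler('y',-tilt)*R.from_euler('x',np.pi)
print("shift",Rt.inv().apply(X-s["tcp_pos"]),"turn",(Rt.inv()*G).as_rotvec(),"case-xyz",R.from_euler('z',-.1933).inv().apply(s["tcp_pos"]-[.5787,.1201,0]),"q",s["qpos"],"F",s["ft_force"],"t",s["t"])
E
python3 drive.py '[[[0,0,-0.05,0,0,0.0477],[0,0,-0.0375,0,0,0.0477],[0,0,0,0,0,0.0477]]]' 0 40; python3 go.py case .07 .14 .32
```

```text
t: 0.4
tcp_pos: [0.1603, -0.6066, 0.3292]
tcp_rot: [0.005, 0.995, -0.099, 0.001]
ft_force: [-0.3, -0.3, 0.4]
grip_width: 0.044
grip_force: 0.0
shift [ 0.3371 -0.935   0.0018] turn [ 0.0091 -0.0033 -0.0041] case-xyz [-0.271  -0.7936  0.3292] q [-1.4242  0.1663  1.5303  0.      1.4353  0.344 ] F [-0.2616 -0.3089  0.3587] t 0.4
```

Scaled: -0.0465 m / 0.8 = -0.0581, 0.0168 m / 0.8 = 0.021.

```bash
python3 drive.py '[[[0.021,-0.0581,0,0,0,0],[0.021,-0.0581,0,0,0,0],[0.021,-0.0581,0,0,0,0],[0.021,-0.0581,0,0,0,0],[0.021,-0.0581,0,0,0,0],[0.021,-0.0581,0,0,0,0],[0.021,-0.0581,0,0,0,0],[0.021,-0.0581,0,0,0,0]]]'; python3 drive.py '[[[0.021,-0.0581,0,0,0,0],[0.021,-0.0581,0,0,0,0],[0.021,-0.0581,0,0,0,0],[0.021,-0.0581,0,0,0,0],[0.021,-0.0581,0,0,0,0],[0.021,-0.0581,0,0,0,0],[0.021,-0.0581,0,0,0,0],[0,0,0,0,0,0]]]'; python3 go.py case .07 .14 .32
```

```text
t: 1.2
tcp_pos: [0.363, -0.2625, 0.3229]
tcp_rot: [-0.0, 0.995, -0.096, -0.0]
ft_force: [1.0, -0.0, -0.4]
grip_width: -0.0
grip_force: 0.0
t: 2.0
tcp_pos: [0.5413, 0.0376, 0.3224]
tcp_rot: [-0.001, 0.996, -0.092, -0.0]
ft_force: [-0.3, -0.5, 0.7]
grip_width: -0.0001
grip_force: 0.0
shift [ 0.0928 -0.2273  0.0029] turn [-0.0025  0.0009  0.0087] case-xyz [-0.0208 -0.0881  0.3224] q [-0.0613 -0.0091  1.7298  0.0026  1.4215  1.6938] F [-0.3379 -0.5261  0.7284] t 2.0
```

Scaled: -0.0455 m / 0.8 = -0.0569, 0.0186 m / 0.8 = 0.0233.

```bash
python3 drive.py '[[[0.0233,-0.0569,0,0,0,0],[0.0233,-0.0569,0,0,0,0],[0.0233,-0.0569,0,0,0,0],[0.0233,-0.0569,0,0,0,0],[0.0233,-0.0569,0,0,0,0],[0,0,0,0,0,0]]]'; python3 go.py case .07 .14 .167
```

```text
t: 2.6
tcp_pos: [0.6755, 0.2424, 0.3194]
tcp_rot: [-0.0, 0.996, -0.093, -0.002]
ft_force: [-0.8, 0.0, -0.9]
grip_width: 0.0
grip_force: 0.0
shift [-0.001  -0.0014  0.1524] turn [-0.0003  0.0037  0.0062] case-xyz [0.0715 0.1386 0.3194] q [0.246  0.3741 1.2945 0.0018 1.4762 2.0037] F [-0.7801  0.0286 -0.942 ] t 2.6
```

Scaled: 0.04 m / 0.8 = 0.05, 0.03 m / 0.8 = 0.0375.

```bash
python3 drive.py '[[[0,0,0.05,0,0,0],[0,0,0.05,0,0,0],[0,0,0.0375,0,0,0],[0,0,0.025,0,0,0],[0,0,0.0275,0,0,0],[0,0,0,0,0,0]]]'; python3 go.py case .07 .09 .167; python3 - <<'E'
from workcell import manip
import cv2
cv2.imwrite("pics/s1.png",cv2.resize(manip.capture("scene")[90:365,200:440],(0,0),fx=2.18,fy=2.18))
E
```

```text
t: 3.2
tcp_pos: [0.6726, 0.2364, 0.1683]
tcp_rot: [0.001, 0.995, -0.096, -0.002]
ft_force: [0.1, -1.4, 0.0]
grip_width: -0.0002
grip_force: 0.0
shift [0.0002 0.0421 0.0014] turn [0.0027 0.0047 0.0012] case-xyz [0.0698 0.1321 0.1683] q [ 0.2398  0.4745  1.4443 -0.0005  1.2281  2.0029] F [ 0.1117 -1.3662  0.0016] t 3.2
```

View pics/s1.png

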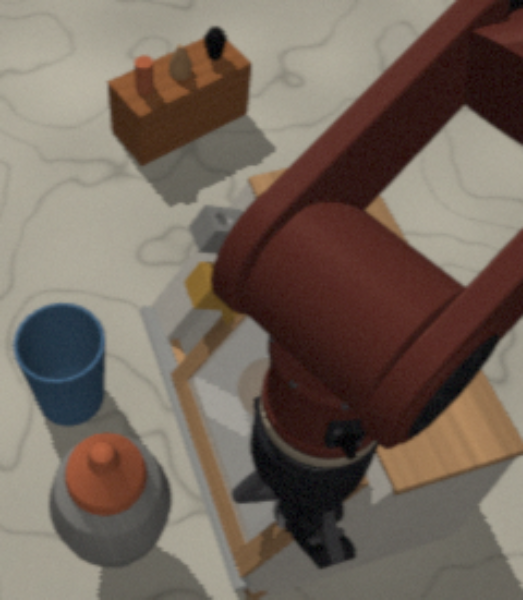

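The closed fingers (about (320,540)) stand on the +y side of the pull, and the jar is clear. Now I'll push towards the hinge.

Scaled: 0.01 m / 0.8 = 0.0125, 0.006 m / 0.8 = 0.0075.

```bash
python3 drive.py '[[[0,0.0125,0,0,0,0],[0,0.0125,0,0,0,0],[0,0.0125,0,0,0,0],[0,0.0075,0,0,0,0],[0,0.005,0,0,0,0],[0,0,0,0,0,0]]]'; python3 go.py case .07 .09 .167;  python3 drive.py '[[[0,0.0038,0,0,0,0],[0,0.0038,0,0,0,0],[0,0,0,0,0,0]]]'; python3 go.py case .07 .081 .167
```

```text
t: 3.85
tcp_pos: [0.6674, 0.1979, 0.1723]
tcp_rot: [0.001, 0.995, -0.096, 0.001]
ft_force: [1.6, -1.0, 2.5]
grip_width: -0.0001
grip_force: 1.2
shift [-0.0021  0.0034  0.0052] turn [ 0.0009 -0.0016  0.0016] case-xyz [0.0721 0.0934 0.1723] q [ 0.1881  0.4338  1.4933 -0.0016  1.2134  1.9511] F [ 1.6367 -0.9758  2.5307] t 3.85
t: 4.15
tcp_pos: [0.6664, 0.193, 0.1722]
tcp_rot: [0.0, 0.995, -0.095, 0.001]
ft_force: [2.2, 0.7, 3.7]
grip_width: -0.0
grip_force: 2.3
shift [-0.0021  0.0074  0.0051] turn [-0.0002 -0.0018  0.0023] case-xyz [0.0721 0.0884 0.1722] q [ 0.1811  0.4289  1.5001 -0.0005  1.2108  1.9431] F [2.2408 0.719  3.6904] t 4.15
```

```bash
python3 - <<'E'
from workcell import manip
import cv2,numpy as np
a=cv2.resize(manip.capture("scene")[180:350,280:400],(0,0),fx=3.3,fy=3.3,interpolation=cv2.INTER_CUBIC)
b=cv2.resize(manip.capture("top")[160:260,100:290],(0,0),fx=2.1,fy=3.3)
b=cv2.copyMakeBorder(b,0,a.shape[0]-b.shape[0],0,0,0)
cv2.imwrite("pics/s2.png",np.hstack([a,b]))
E
```

```text
(no output)
```

View pics/s2.png

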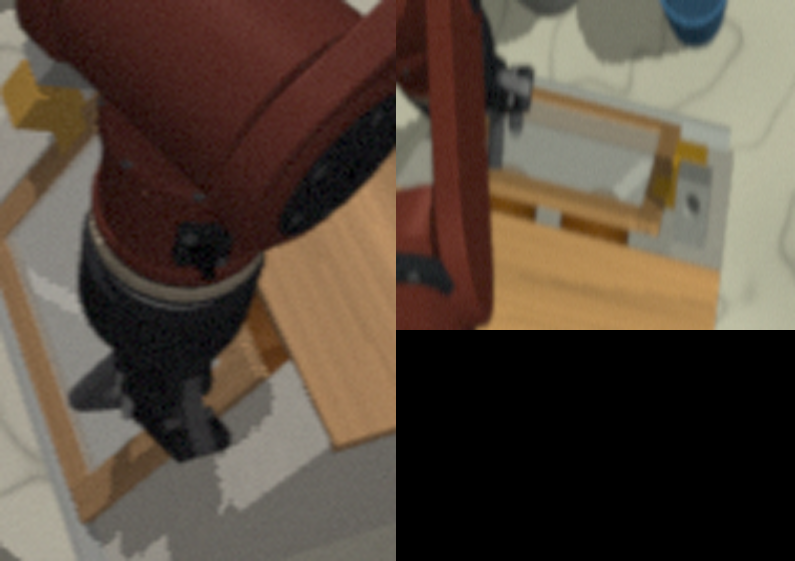

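The door has moved: the brass knuckle, at (690,170) in the right panel, is now nearly beside the steel one at (693,205). I'll keep pushing until it meets the stop.

Scaled: 0.003 m / 0.8 = 0.0038.

```bash
for i in 1; do python3 drive.py '[[[0,0.0038,0,0,0,0],[0,0.0038,0,0,0,0],[0,0,0,0,0,0]]]'; done; python3 drive.py '[[[0,0.0038,0,0,0,0],[0,0.0038,0,0,0,0],[0,0,0,0,0,0]]]'; python3 go.py case .07 .081 .167
```

```text
t: 4.55
tcp_pos: [0.6651, 0.1869, 0.1718]
tcp_rot: [0.0, 0.995, -0.096, 0.001]
ft_force: [4.2, 0.9, 4.3]
grip_width: -0.0002
grip_force: 3.2
t: 4.85
tcp_pos: [0.6649, 0.1854, 0.172]
tcp_rot: [-0.004, 0.995, -0.096, 0.002]
ft_force: [7.2, 10.8, 3.7]
grip_width: 0.0005
grip_force: 7.2
shift [-0.002  -0.0003  0.005 ] turn [-0.0092 -0.0033  0.0016] case-xyz [0.072  0.0807 0.172 ] q [0.1673 0.419  1.5141 0.008  1.2022 1.927 ] F [ 7.2209 10.7946  3.6666] t 4.85
```

Contact force jumped to about 12 N at the predicted y of 0.081, so the door is at its stop. I'll nudge it once more, back off and rise.

Scaled: -0.05 m / 0.8 = -0.0625, -0.015 m / 0.8 = -0.0188.

```bash
python3 drive.py '[[[0,0.0038,0,0,0,0],[0,0,0,0,0,0],[0,-0.01,0,0,0,0],[0,-0.0188,0,0,0,0],[0,0,-0.0625,0,0,0],[0,0,-0.0625,0,0,0],[0,0,-0.0625,0,0,0],[0,0,0,0,0,0]]]'; python3 go.py block .05 0 .29
```

```text
t: 5.65
tcp_pos: [0.6695, 0.2021, 0.3302]
tcp_rot: [-0.002, 0.995, -0.095, 0.005]
ft_force: [0.7, 0.8, 1.7]
grip_width: -0.0
grip_force: 0.0
shift [-0.044   0.5025  0.0376] turn [-0.003  -0.0106 -0.269 ] case-xyz [0.0733 0.0979 0.3302] q [0.1928 0.3203 1.3438 0.0003 1.4665 1.9548] F [0.6686 0.8477 1.7209] t 5.65
```

Scaled: 0.049 m / 0.8 = 0.0613, -0.005 m / 0.8 = -0.0063.

```bash
python3 drive.py '[[[-0.0063,0.0613,0,0,0,0],[-0.0063,0.0613,0,0,0,0],[-0.0063,0.0613,0,0,0,0],[-0.0063,0.0613,0,0,0,0],[-0.0063,0.0613,0,0,0,0],[-0.0063,0.0613,0,0,0,0],[-0.0063,0.0613,0,0,0,0],[-0.0063,0.0613,0,0,0,0]]]' .06; python3 drive.py '[[[-0.0063,0.0613,0,0,0,0],[-0.0038,0.0613,0,0,0,0],[0,0,0,0,0,-0.043],[0,0,0,0,0,-0.0427],[0,0,0,0,0,0]]]'; python3 go.py block .0508 .0011 .22
python3 - <<'E'
from workcell import manip
import cv2,numpy as np
a=cv2.resize(manip.capture("scene")[165:255,270:350],(0,0),fx=4,fy=4,interpolation=cv2.INTER_CUBIC)
b=cv2.resize(manip.capture("top")[170:260,190:290],(0,0),fx=4,fy=4,interpolation=cv2.INTER_CUBIC)
cv2.imwrite("pics/s3.png",np.hstack([a,b]))
E
```

```text
t: 6.45
tcp_pos: [0.5508, -0.1767, 0.3185]
tcp_rot: [-0.001, 0.995, -0.096, -0.003]
ft_force: [0.9, -0.4, -0.6]
grip_width: 0.0598
grip_force: 0.0
t: 6.95
tcp_pos: [0.5253, -0.2703, 0.3185]
tcp_rot: [-0.002, 0.999, 0.038, -0.003]
ft_force: [-0.3, -0.1, 0.6]
grip_width: 0.0596
grip_force: 0.0
shift [0.0062 0.0123 0.0984] turn [-0.0045  0.0053 -0.0017] case-xyz [ 0.0226 -0.3934  0.3185] q [-0.5941  0.1029  1.6206  0.0003  1.425   0.9005] F [-0.2555 -0.0718  0.6079] t 6.95
```

View pics/s3.png

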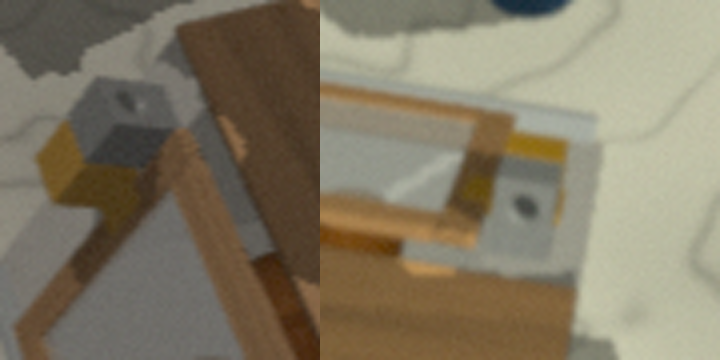

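The brass knuckle now sits squarely under the steel one, and the mouth is unchanged at scene pixel (302,190). Next I descend on the pin.

Scaled: 0.04 m / 0.8 = 0.05, 0.018 m / 0.8 = 0.0225.

```bash
python3 drive.py '[[[0.0075,0.0154,0.05,0,0,0],[0,0,0.05,0,0,0],[0,0,0.0225,0,0,0],[0,0,0,0,0,0]]]' .06; python3 go.py block .0508 .0011 .113
```

```text
t: 7.45
tcp_pos: [0.5313, -0.28, 0.2179]
tcp_rot: [-0.003, 0.999, 0.038, -0.004]
ft_force: [0.3, 0.5, -0.5]
grip_width: 0.0601
grip_force: 0.0
shift [0.0014 0.0024 0.1049] turn [-0.0068  0.0084 -0.001 ] case-xyz [ 0.0303 -0.4018  0.2179] q [-0.602   0.2037  1.6977  0.      1.2511  0.8921] F [ 0.2949  0.5208 -0.5314] t 7.45
```

Scaled: 0.04 m / 0.8 = 0.05, 0.03 m / 0.8 = 0.0375, 0.008 rad / 3.1416 = 0.0025.

```bash
python3 drive.py '[[[0.0013,0.0025,0.05,-0.0022,0.0025,0],[0,0,0.0375,0,0,0],[0,0,0.025,0,0,0],[0,0,0.0163,0,0,0],[0,0,0,0,0,0],[0,0,0,0,0,0]]]' .06; python3 go.py block .0508 .0011 .113
```

```text
t: 8.05
tcp_pos: [0.5366, -0.2854, 0.1218]
tcp_rot: [0.004, 0.999, 0.039, 0.005]
ft_force: [0.5, 0.7, 0.4]
grip_width: 0.06
grip_force: 0.0
shift [-0.0045 -0.0041  0.0087] turn [ 0.0083 -0.0096 -0.0001] case-xyz [ 0.0366 -0.406   0.1218] q [-0.604   0.3151  1.7579 -0.0004  1.0559  0.8893] F [0.4954 0.6966 0.3997] t 8.05
```

```bash
for i in 1 2 3; do python3 drive.py '[[[0,0,0,0,0,0]]]' >/dev/null; python3 go.py block .0508 .0011 .113|cut -c1-110; done
```

```text
shift [-0.0049 -0.0046  0.0094] turn [ 0.0093 -0.0109 -0.0001] case-xyz [ 0.0371 -0.4064  0.1225] q [-0.6042  
shift [-0.0046 -0.0045  0.0091] turn [ 0.009  -0.0105 -0.0001] case-xyz [ 0.0368 -0.4063  0.1222] q [-0.6043  
shift [-0.0042 -0.0041  0.0085] turn [ 0.0083 -0.0096 -0.0001] case-xyz [ 0.0362 -0.4061  0.1215] q [-0.6044
```

Scaled: -0.0045 m / 0.8 = -0.0056, -0.0043 m / 0.8 = -0.0054, -0.009 rad / 3.1416 = -0.0029.

```bash
python3 drive.py '[[[-0.0056,-0.0054,0,0.0025,-0.0029,0],[0,0,0,0,0,0],[0,0,0,0,0,0]]]' .06 >/dev/null; python3 go.py block .0508 .0011 .113
```

```text
shift [0.0012 0.0009 0.0072] turn [-0.0011  0.0012  0.    ] case-xyz [ 0.0299 -0.4028  0.1202] q [-0.6038  0.3108  1.7669  0.0002  1.0655  0.8891] F [ 0.3295 -0.2839 -0.1613] t 8.65
```

Scaled: 0.007 m / 0.8 = 0.0088, 0.001 m / 0.8 = 0.0013.

```bash
python3 drive.py '[[[0.0013,0.0013,0.0088,0,0,0],[0,0,0,0,0,0]]]' .06 >/dev/null; python3 go.py block .0508 .0011 .113; python3 drive.py '[[[0,0,0,0,0,0],[0,0,0,0,0,0],[0,0,0,0,0,0],[0,0,0,0,0,0]]]' 0 50; python3 go.py block .0508 .0011 .113
```

```text
shift [ 0.0006  0.0001 -0.001 ] turn [-0.0021  0.0025 -0.0001] case-xyz [ 0.0306 -0.4034  0.112 ] q [-0.6042  0.3245  1.767   0.0001  1.0534  0.8889] F [-1.3717  0.5151 -0.7652] t 8.85
t: 9.25
tcp_pos: [0.5321, -0.2822, 0.1134]
tcp_rot: [-0.0, 0.999, 0.039, -0.0]
ft_force: [-0.1, -1.3, 0.4]
grip_width: 0.0211
grip_force: 48.8
shift [-0.0002 -0.0006  0.0004] turn [-0.0004  0.0005 -0.    ] case-xyz [ 0.0315 -0.4038  0.1134] q [-0.6042  0.323   1.7658 -0.      1.0534  0.8889] F [-0.088  -1.2654  0.4195] t 9.25
```

The pin is gripped, at an opening of 21.1 mm and 49 N. I'll lift it straight out.

Scaled: -0.04 m / 0.8 = -0.05, -0.03 m / 0.8 = -0.0375.

```bash
python3 drive.py '[[[0,0,-0.025,0,0,0],[0,0,-0.0375,0,0,0],[0,0,-0.05,0,0,0],[0,0,-0.05,0,0,0],[0,0,-0.05,0,0,0],[0,0,-0.05,0,0,0],[0,0,-0.0375,0,0,0],[0,0,0,0,0,0]]]'; python3 go.py case -.03 -.1207 .35 30
```

```text
t: 10.05
tcp_pos: [0.5342, -0.2835, 0.36]
tcp_rot: [0.003, 0.999, 0.039, 0.004]
ft_force: [0.2, 0.1, -1.2]
grip_width: 0.021
grip_force: 50.6
shift [ 0.0145 -0.2907  0.0083] turn [-0.0661  0.5116  0.2662] case-xyz [ 0.0339 -0.4046  0.36  ] q [-0.604   0.1025  1.5451  0.0003  1.4839  0.8888] F [ 0.1574  0.0758 -1.1575] t 10.05
```

```bash
python3 drive.py '[[[0.0038,-0.06,0,0,0,0],[0.0038,-0.06,0,0,0,0],[0.0038,-0.06,0,0,0,0],[0.0038,-0.06,0,0,0,0],[0.0038,-0.06,0,0,0,0],[0,-0.06,0,0,0,0],[0,0,0,0,0,0]]]'; python3 drive.py '[[[0,0,0,-0.0053,0.0407,0.0212],[0,0,0,-0.0053,0.0407,0.0212],[0,0,0,-0.0053,0.0407,0.0212],[0,0,0,-0.0053,0.0407,0.0212],[0,0,0,0,0,0],[0,0,0,0,0,0]]]'; python3 go.py case -.028 -.1207 .305 30
```

```text
t: 10.75
tcp_pos: [0.5231, 0.0117, 0.3516]
tcp_rot: [-0.002, 0.999, 0.042, -0.002]
ft_force: [0.3, -0.5, -1.3]
grip_width: 0.0205
grip_force: 50.7
t: 11.35
tcp_pos: [0.5238, 0.0058, 0.3521]
tcp_rot: [0.023, 0.963, -0.093, 0.251]
ft_force: [-0.4, -0.7, -0.6]
grip_width: 0.021
grip_force: 50.7
shift [-0.0196 -0.0018  0.043 ] turn [-0.0034  0.0141 -0.0011] case-xyz [-0.0319 -0.1227  0.3521] q [-0.1001 -0.3713  2.0466 -0.0513  0.959   1.6828] F [-0.3658 -0.6962 -0.6102] t 11.35
```

Scaled: 0.02 m / 0.8 = 0.025, -0.01 m / 0.8 = -0.0125, 0.014 rad / 3.1416 = 0.0045.

```bash
python3 drive.py '[[[-0.0125,-0.0013,0.025,-0.001,0.0045,-0.0003],[-0.0125,-0.0013,0.025,0,0,0],[0,0,0,0,0,0],[0,0,0,0,0,0]]]' >/dev/null; python3 go.py case -.028 -.1207 .305 30
python3 - <<'E'
from workcell import manip
import cv2,numpy as np
a=cv2.resize(manip.capture("scene")[140:240,260:350],(0,0),fx=4.4,fy=4.4,interpolation=cv2.INTER_CUBIC)
b=cv2.resize(manip.capture("top")[170:270,200:280],(0,0),fx=4.4,fy=4.4,interpolation=cv2.INTER_CUBIC)
cv2.imwrite("pics/s4.png",np.hstack([a,b]))
E
```

```text
shift [-0.0027  0.0003  0.0035] turn [-0.0005 -0.0028 -0.0014] case-xyz [-0.0274 -0.1204  0.3094] q [-0.0921 -0.3369  2.1054 -0.067   0.85    1.704 ] F [ 0.2572 -0.4232 -0.8444] t 11.75
```

View pics/s4.png

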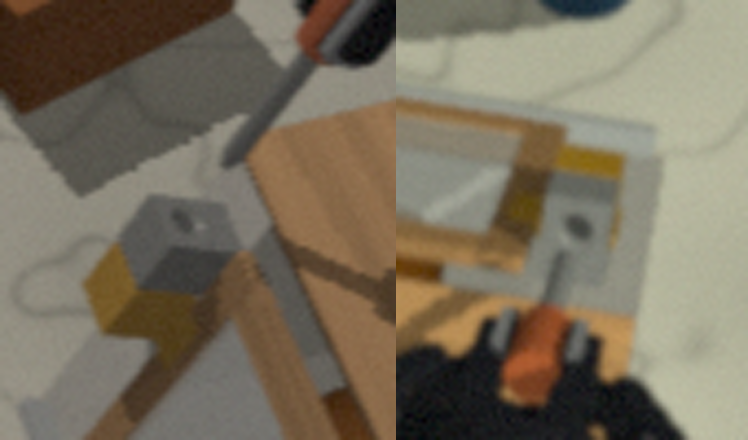

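```bash
python3 - <<'E'
from fit import *
np.set_printoptions(precision=4,suppress=True)
S=lambda q:(np.array(q,float)+.5)/4.4-.5+[260,140]
Tp=lambda q:(np.array(q,float)+.5)/4.4-.5+[200-396/4.4*1,170]
Rc=R.from_euler('z',-.1933)*R.from_euler('y',-30,degrees=True)
o=np.array([.5787,.1201,0])+R.from_euler('z',-.1933).apply([.1,0,.03])
h=lambda X:Rc.inv().apply(X-o)
s=manip.read_state();Rt=R.from_quat(s["tcp_rot"][[1,2,3,0]])
tip=s["tcp_pos"]+Rt.apply([0,0,.0984]); print("pred tip",h(tip)); sh=s["tcp_pos"]+Rt.apply([0,0,.0284])
print("pred tip px scene",(proj("scene",tip)-[260,140])*4.4,"top",(proj("top",tip)-[200-90,170])*4.4)
print("pred shoulder px",(proj("scene",sh)-[260,140])*4.4,(proj("top",sh)-[110,170])*4.4)
for n,a,b in(("hole",(184,222),(578,228)),("tip",(229,164),(561,252))):
    X,e=tri({"scene":S(a),"top":Tp(b)});print(n,h(X),e)
E
```

```text
pred tip [ 0.0313 -0.1202  0.2085]
pred tip px scene [[220.9136 163.2138]] top [[567.9542 250.8086]]
pred shoulder px [[313.4518  45.9531]] [[546.985  324.1038]]
hole [ 0.0272 -0.1204  0.1715] 0.32762914787429054
tip [ 0.0326 -0.1166  0.2128] 0.14337177976432258
```

The picture shows the pin tip at scene-crop (229,164) and top-crop (561,252), on line for the hole at (184,222) and (578,228). The remaining offset is a few mm. I'll close in to about 8 mm above the mouth and re-measure.

Scaled: 0.015 m / 0.8 = 0.0188, -0.0045 m / 0.8 = -0.0056, -0.002 rad / 3.1416 = -0.0006.

```bash
python3 drive.py '[[[-0.0056,0.0025,0.0188,0,-0.0006,0],[0,0,0.0125,0,0,0],[0,0,0,0,0,0],[0,0,0,0,0,0]]]' >/dev/null; cat > tip.py <<'E'
from fit import *
np.set_printoptions(precision=4,suppress=True)
Rc=R.from_euler('z',-.1933)*R.from_euler('y',-30,degrees=True)
o=np.array([.5787,.1201,0])+R.from_euler('z',-.1933).apply([.1,0,.03])
h=lambda X:Rc.inv().apply(X-o)
s=manip.read_state();Rt=R.from_quat(s["tcp_rot"][[1,2,3,0]])
tip=s["tcp_pos"]+Rt.apply([0,0,.0984])
print("pred tip",h(tip),"axis",Rc.inv().apply(Rt.apply([0,0,1])),"F",s["ft_force"],"grip",s["grip_width"],"t",s["t"])
E
python3 tip.py; python3 - <<'E'
from workcell import manip
import cv2,numpy as np
a=cv2.resize(manip.capture("scene")[155:215,275:335],(0,0),fx=6.6,fy=6.6,interpolation=cv2.INTER_CUBIC)
b=cv2.resize(manip.capture("top")[195:255,212:272],(0,0),fx=6.6,fy=6.6,interpolation=cv2.INTER_CUBIC)
cv2.imwrite("pics/s5.png",np.hstack([a,b]))
E
```

```text
pred tip [ 0.0244 -0.122   0.1826] axis [ 0.0021  0.0009 -1.    ] F [-0.3093 -0.3844 -0.8512] grip 0.021157353395967495 t 12.25
```

View pics/s5.png

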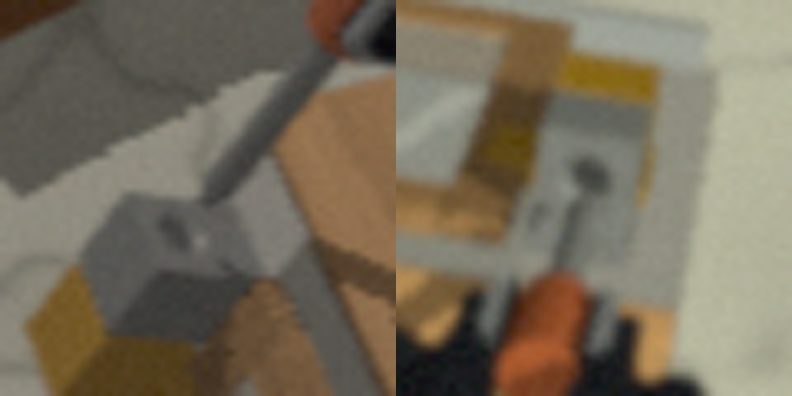

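```bash
python3 - <<'E'
from tip import *
S=lambda q:(np.array(q,float)+.5)/6.6-.5+[275,155]
Tp=lambda q:(np.array(q,float)+.5)/6.6-.5+[152,195]
hole=h(np.array(tri({"scene":S((184,235)),"top":Tp((586,178))})[0]));print("hole",hole)
for b in((577,197),(577,203),(575,200)):
    X,e=tri({"scene":S((211,196)),"top":Tp(b)});print("tip",h(X),e)
for d in(.024,.0265,.029):   # where mouth centre projects for d
    X=o+Rc.apply([d,-.1205,.173]); print(d,(proj("scene",X)-[275,155])*6.6,(proj("top",X)-[152,195])*6.6)
for d in(.0244,.027):
    X=o+Rc.apply([d,-.120,.1826]); print("tip",d,(proj("scene",X)-[275,155])*6.6,(proj("top",X)-[152,195])*6.6)
E
```

```text
pred tip [ 0.0249 -0.1219  0.183 ] axis [ 0.0032  0.001  -1.    ] F [ 0.2419  0.2214 -1.8391] grip 0.02090151655719941 t 12.35
hole [ 0.0269 -0.1191  0.1729]
tip [ 0.0286 -0.1184  0.1906] 0.1423461821562455
tip [ 0.0271 -0.1189  0.19  ] 0.4989585476660636
tip [ 0.0281 -0.1182  0.1907] 0.41045213946478043
0.024 [[188.0018 229.3657]] [[586.8659 184.7871]]
0.0265 [[181.1727 228.4611]] [[587.9978 177.0592]]
0.029 [[174.3192 227.5532]] [[589.1319 169.3161]]
tip 0.0244 [[204.4601 208.9952]] [[581.5803 196.3828]]
tip 0.027 [[197.3286 208.0084]] [[582.7636 188.2782]]
```

The tip, at (210,197) and (577,200), is within about 1.5 mm of the hole axis laterally and about 17 mm above the mouth. I'll insert it in small steps.

Scaled: 0.008 m / 0.8 = 0.01, -0.001 m / 0.8 = -0.0013, 0.003 rad / 3.1416 = 0.001.

```bash
python3 drive.py '[[[-0.0013,0,0.01,0,0.001,0],[0,0,0.0088,0,0,0],[0,0,0.0063,0,0,0],[0,0,0,0,0,0]]]'>/dev/null; python3 tip.py; python3 drive.py '[[[0,0,0.0063,0,0,0],[0,0,0.0063,0,0,0],[0,0,0,0,0,0]]]' >/dev/null; python3 tip.py
```

```text
pred tip [ 0.0243 -0.1212  0.1619] axis [ 0.007   0.0024 -1.    ] F [ 4.554   1.9831 -2.2388] grip 0.02111690477559083 t 12.75
pred tip [ 0.0244 -0.1212  0.1522] axis [ 0.007   0.0022 -1.    ] F [ 5.3944  3.5506 -2.1511] grip 0.02085580475556186 t 13.05
```

Scaled: 0.006 m / 0.8 = 0.0075, 0.0015 m / 0.8 = 0.0019.

```bash
sed -i 's/"F",s\["ft_force"\]/"Fh",Rc.inv().apply(s["ft_force"])/' tip.py; python3 drive.py '[[[0.0019,-0.0013,0,0,0,0],[0,0,0.0075,0,0,0],[0,0,0.0075,0,0,0],[0,0,0,0,0,0]]]'>/dev/null; python3 tip.py; python3 drive.py '[[[0,0,0.0075,0,0,0],[0,0,0.0075,0,0,0],[0,0,0,0,0,0]]]' >/dev/null; python3 tip.py
```

```text
pred tip [ 0.0246 -0.121   0.1394] axis [ 0.0047  0.0009 -1.    ] Fh [ 3.5948  2.9969 -4.037 ] grip 0.02066180709527546 t 13.45
pred tip [ 0.0247 -0.1208  0.1275] axis [ 0.0047  0.0012 -1.    ] Fh [ 3.387   4.1985 -5.045 ] grip 0.020724641471599303 t 13.75
```

Scaled: 0.006 m / 0.8 = 0.0075, 0.003 m / 0.8 = 0.0038.

```bash
python3 drive.py '[[[0.0013,-0.0013,0.0038,0,0,0],[0,0,0.0075,0,0,0],[0,0,0,0,0,0]]]'>/dev/null; python3 tip.py; python3 drive.py '[[[0,0,0.0063,0,0,0],[0,0,0.005,0,0,0],[0,0,0,0,0,0]]]' >/dev/null; python3 tip.py
```

```text
pred tip [ 0.0247 -0.1204  0.1183] axis [ 0.0029  0.0002 -1.    ] Fh [ 0.8724  1.2607 -2.6423] grip 0.020840683638201213 t 14.05
pred tip [ 0.0249 -0.1202  0.1096] axis [ 0.003   0.0004 -1.    ] Fh [ 0.0887 -0.0176 -1.4109] grip 0.020721938503869324 t 14.35
```

Scaled: 0.004 m / 0.8 = 0.005, 0.002 m / 0.8 = 0.0025.

```bash
python3 drive.py '[[[0,0,0.005,0,0,0],[0,0,0.0025,0,0,0],[0,0,0,0,0,0]]]'>/dev/null; python3 tip.py; python3 drive.py '[[[0,0,0.0025,0,0,0],[0,0,0,0,0,0]]]' >/dev/null; python3 tip.py;python3 drive.py '[[[0,0,0.0025,0,0,0],[0,0,0,0,0,0]]]' >/dev/null; python3 tip.py
```

```text
pred tip [ 0.0251 -0.1201  0.1039] axis [ 0.0033  0.0005 -1.    ] Fh [ 0.4677  0.1    -1.204 ] grip 0.02066548822691565 t 14.65
pred tip [ 0.0258 -0.12    0.1022] axis [ 0.0044  0.0008 -1.    ] Fh [-0.8469 -0.1051 -1.2334] grip 0.020938477812767305 t 14.85
pred tip [ 0.0263 -0.1199  0.1006] axis [ 0.0051  0.0009 -1.    ] Fh [-0.4896 -0.1063  1.1728] grip 0.020642300088149917 t 15.05
```

Scaled: 0.002 m / 0.8 = 0.0025.

```bash
for i in 1; do python3 drive.py '[[[0,0,0.0025,0,0,0],[0,0,0,0,0,0]]]'>/dev/null; python3 tip.py; python3 drive.py '[[[0,0,0.0025,0,0,0],[0,0,0,0,0,0]]]' >/dev/null; python3 tip.py; done
```

```text
pred tip [ 0.0263 -0.1199  0.1004] axis [ 0.0032  0.0004 -1.    ] Fh [-6.6769 -0.5297 20.9644] grip 0.02074822988200956 t 15.25
pred tip [ 0.0263 -0.1199  0.1003] axis [ 0.0016 -0.     -1.    ] Fh [-12.5287  -2.6271  40.9934] grip 0.020633415696800404 t 15.45
```

There's a hard seat at 0.100 with force rising to 41 N, so the knob is home. I'll relieve the push, then open and back out along the axis.

The rows are not in the units I measure in: shifts go in shares of 0.8 m and turns go in shares of pi rad. I convert before sending: -0.0035 m / 0.8 = -0.0044.

```bash
python3 drive.py '[[[0,0,-0.0044,0,0,0],[0,0,0,0,0,0]]]'>/dev/null; python3 tip.py; python3 drive.py '[[[0,0,0,0,0,0],[0,0,0,0,0,0],[0,0,0,0,0,0]]]' .05 >/dev/null; python3 tip.py; python3 drive.py '[[[0,0,-0.0125,0,0,0],[0,0,-0.025,0,0,0],[0,0,-0.0375,0,0,0],[0,0,-0.05,0,0,0],[0,0,-0.05,0,0,0],[0,0,-0.05,0,0,0],[-0.0375,0,-0.0375,0,0,0],[0,0,0,0,0,0]]]'; python3 - <<'E'
from workcell import manip
import cv2,numpy as np
a=cv2.resize(manip.capture("scene")[90:340,200:360],(0,0),fx=2.4,fy=2.4,interpolation=cv2.INTER_CUBIC)
b=cv2.resize(manip.capture("top")[110:310,110:400],(0,0),fx=1.4,fy=1.4,interpolation=cv2.INTER_CUBIC)
b=cv2.copyMakeBorder(b,0,a.shape[0]-b.shape[0],0,0,0)
cv2.imwrite("pics/s6.png",np.hstack([a,b])[:, :800])
E
```

```text
pred tip [ 0.0267 -0.1197  0.1005] axis [ 0.0063  0.0012 -1.    ] Fh [1.2115 0.0502 5.9671] grip 0.02044158365364039 t 15.65
pred tip [ 0.0261 -0.12    0.0995] axis [ 0.0047  0.0008 -1.    ] Fh [0.7686 0.7923 0.281 ] grip 0.04983152456446026 t 15.95
t: 16.75
tcp_pos: [0.4474, 0.0238, 0.3863]
tcp_rot: [0.024, 0.959, -0.093, 0.265]
ft_force: [0.8, 0.2, -0.6]
grip_width: 0.0503
grip_force: 0.0
```

View pics/s6.png

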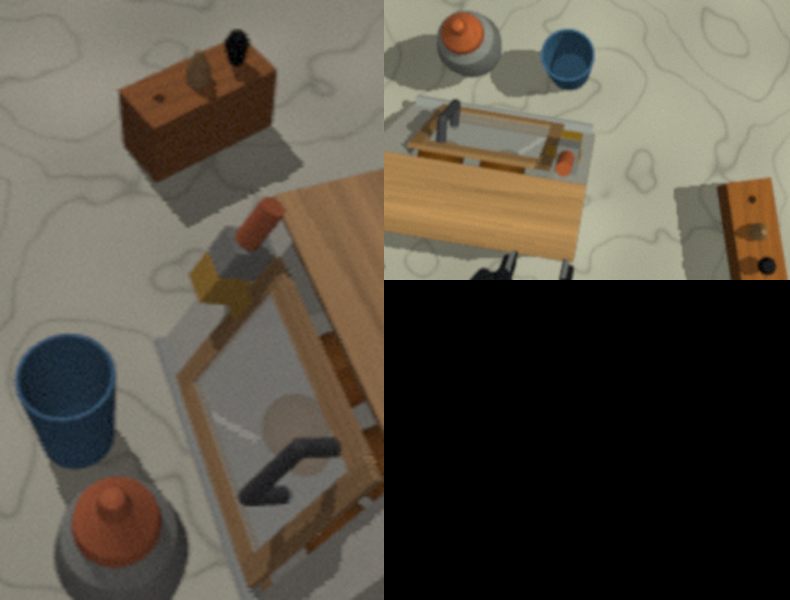

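The knob sits flush on the steel knuckle, at scene-crop (258,225), with no shaft showing. The door is home, the other tools, jar and glass stand undisturbed, and the arm is clear. Handing in.

```bash
python3 -c "
from workcell import manip
print(manip.sign_off())"
```

```text
the job is handed in; nothing more can be done
None
```

The door is slid home against its stop and the pin is threaded down through both knuckles, its knob seated and released. The jar, candle glass, stopper and reamer still stand where they were. The job was handed in at about 17 s; no verdict came back.

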